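# Clear the plate-shuttle track and hold its index pin drawn

## Task

Clear the shuttle's track for me: with the blue pusher in the gripper, sweep all four rubber stoppers along the track and over its open end into the clear tray, never touching the stoppers with the gripper itself, then stand the pusher upright on the bench and let go of it. Only after that, grip the red knob of the sprung index pin, pull it straight up all the way out of its seat hole, and finish while still holding it up, so that I can slide the shuttle along. Leave the tape roll, bottle, marker and timer where they are.

Things in the scene. Friction and masses are not known exactly. Their poses are not given: they have to be found in the camera images.
- track_lip (a point): Plate-shuttle track: a fixed, rigid aluminium channel, 355 mm long, raised on feet, its floor 42 mm above the bench. Two grey side rails (outer width 118 mm, clear width between them 92 mm) rise 18 mm above the floor. This point is on the floor at the middle of the open right-hand end (the lip). Axes: y runs along the track from the lip towards the shuttle, x across it, z up
- shuttle_front (a point): middle of the foot of the shuttle's front face, on the track floor, 190 mm from the lip along +y; same axes as the track. The black shuttle (89 mm wide, 160 mm long, deck 14 mm above the track floor) stays where it is throughout; it carries a 25 mm high well plate, which begins 32 mm behind this face. The free track is the 190 mm between this point and the lip
- tray_mid (a point): point on the bench under the middle of the clear catch tray (133 mm across the track, 95 mm along it, 36 mm high, open on top, inside 116 mm by 78 mm), fixed under the lip: the track floor reaches 7 mm beyond the inside of its near wall, so that what is pushed over the lip drops in. Same axes as the track
- pusher_grip (a point): middle of the handle of the blue hand pusher, 70 mm above its foot. The pusher is loose, about 0.12 kg, stands upright by itself: a block 82 mm wide (its x), 26 mm deep (its y), 30 mm high with a rubber foot, and above it an upright handle 46 mm wide (x), 20 mm thick (y) reaching from 38 to 95 mm above the foot. z up
- knob_center (a point): centre of the red round pull knob on top of the sprung index pin, rigid with the pin (moves up with it): upright cylinder, 26 mm diameter, 26 mm high, on the centre line of the shuttle, 26 mm behind its front face; with the pin down this centre is 43 mm above the shuttle deck. Below the knob is the fixed steel housing, 19 mm diameter, 28 mm high (a 32 mm wide, 8 mm high collar at its foot)
- index_pin (a joint): how far the index pin is drawn up, m: 0 = sprung down in its seat hole, 0.015 = end of its straight vertical travel. The spring pulls it down with 6 N at the bottom and 10.5 N at the top; it snaps back when let go
- stopper0_center (a point): centre of the orange rubber stopper: loose, 16 g, 22 mm high, tapering from 23 mm diameter at the foot to 19 mm; it starts standing on the free track
- stopper1_center (a point): centre of the brownish red rubber stopper: loose, 16 g, 22 mm high, tapering from 23 mm diameter at the foot to 19 mm; it starts standing on the free track
- stopper2_center (a point): centre of the green rubber stopper: loose, 16 g, 22 mm high, tapering from 23 mm diameter at the foot to 19 mm; it starts standing on the free track
- stopper3_center (a point): centre of the yellow rubber stopper: loose, 16 g, 22 mm high, tapering from 23 mm diameter at the foot to 19 mm; it starts standing on the free track
- tape_roll: roll of tape on the bench, 61 mm across, 19 mm high; bystander. Origin at its underside
- amber_bottle: amber bottle with red cap, 60 mm across, 125 mm high; bystander. Origin at its underside
- marker: black marker pen lying on the bench, 132 mm long; bystander
- timer: small white timer, 60x58x16 mm; bystander

How it is judged:
On the way, in this order (a step that is already met when the one before it is completed fails the run):
1. all four stoppers lie in the tray, the index pin still down (x of stopper0_center in the frame of tray_mid between -0.064 and 0.064 m and y of stopper0_center in the frame of tray_mid between -0.041 and 0.041 m and z of stopper0_center in the frame of tray_mid between 0 and 0.045 m and x of stopper1_center in the frame of tray_mid between -0.064 and 0.064 m and y of stopper1_center in the frame of tray_mid between -0.041 and 0.041 m and z of stopper1_center in the frame of tray_mid between 0 and 0.045 m and x of stopper2_center in the frame of tray_mid between -0.064 and 0.064 m and y of stopper2_center in the frame of tray_mid between -0.041 and 0.041 m and z of stopper2_center in the frame of tray_mid between 0 and 0.045 m and x of stopper3_center in the frame of tray_mid between -0.064 and 0.064 m and y of stopper3_center in the frame of tray_mid between -0.041 and 0.041 m and z of stopper3_center in the frame of tray_mid between 0 and 0.045 m and value of joint index_pin below 0.004 m), for 0.2 s.
2. the pusher stands on the bench, let go, before the pin is drawn (height (world z) of pusher_grip between 0.062 and 0.078 m and angle between pusher_grip's own z axis and vertical below 0.15 rad and contact force between each of the arm, the fingers and pusher below 0.2 N and value of joint index_pin below 0.004 m), for 0.2 s.
At the end, for the whole second after the job is handed in: All four stoppers are inside the tray; the pusher stands upright on the bench (within 0.15 rad), untouched; the gripper holds the red knob with at least 3 N and the index pin is drawn up at least 12 of its 15 mm (x of stopper0_center in the frame of tray_mid between -0.064 and 0.064 m and y of stopper0_center in the frame of tray_mid between -0.041 and 0.041 m and z of stopper0_center in the frame of tray_mid between 0 and 0.045 m and x of stopper1_center in the frame of tray_mid between -0.064 and 0.064 m and y of stopper1_center in the frame of tray_mid between -0.041 and 0.041 m and z of stopper1_center in the frame of tray_mid between 0 and 0.045 m and x of stopper2_center in the frame of tray_mid between -0.064 and 0.064 m and y of stopper2_center in the frame of tray_mid between -0.041 and 0.041 m and z of stopper2_center in the frame of tray_mid between 0 and 0.045 m and x of stopper3_center in the frame of tray_mid between -0.064 and 0.064 m and y of stopper3_center in the frame of tray_mid between -0.041 and 0.041 m and z of stopper3_center in the frame of tray_mid between 0 and 0.045 m and height (world z) of pusher_grip between 0.062 and 0.078 m and angle between pusher_grip's own z axis and vertical below 0.15 rad and contact force between each of the arm, the fingers and pusher below 0.2 N and value of joint index_pin above 0.012 m and contact force between the fingers and index_pin above 3 N); the arm keeps its last pose, push and grip.
It fails at once if the gripper or arm touches a stopper (contact force between any of the fingers, the arm and stopper0 above 0.5 N or contact force between any of the fingers, the arm and stopper1 above 0.5 N or contact force between any of the fingers, the arm and stopper2 above 0.5 N or contact force between any of the fingers, the arm and stopper3 above 0.5 N).
It fails at once if the index pin is drawn (over 5 mm) before all stoppers are in the tray and the pusher stands on the bench (value of joint index_pin above 0.005 m and not ((x of stopper0_center in the frame of tray_mid between -0.064 and 0.064 m and y of stopper0_center in the frame of tray_mid between -0.041 and 0.041 m and z of stopper0_center in the frame of tray_mid between 0 and 0.045 m) and (x of stopper1_center in the frame of tray_mid between -0.064 and 0.064 m and y of stopper1_center in the frame of tray_mid between -0.041 and 0.041 m and z of stopper1_center in the frame of tray_mid between 0 and 0.045 m) and (x of stopper2_center in the frame of tray_mid between -0.064 and 0.064 m and y of stopper2_center in the frame of tray_mid between -0.041 and 0.041 m and z of stopper2_center in the frame of tray_mid between 0 and 0.045 m) and (x of stopper3_center in the frame of tray_mid between -0.064 and 0.064 m and y of stopper3_center in the frame of tray_mid between -0.041 and 0.041 m and z of stopper3_center in the frame of tray_mid between 0 and 0.045 m) and height (world z) of pusher_grip between 0.062 and 0.078 m and angle between pusher_grip's own z axis and vertical below 0.15 rad)).
It fails at once if a bystander (tape roll, bottle, marker, timer) is moved by more than 20 mm (distance of any of tape_roll, amber_bottle, marker, timer from where it was at the start of the episode above 0.02 m).
It also fails if it takes over 64 s, if anything falls off the work surface, if the arm or the gripper's body presses on something with over 40 N, if the wrist force passes 120 N, or if a joint passes its speed limit or range.

## Robot

A 6-joint arm with a two-finger parallel gripper is mounted at the origin on a cart in front of the work surface, level with it; the furniture and walls round the work are solid. World frame = base frame: x ahead of the robot, y to its left, z up, the work surface at z = 0. Lengths are in m, angles in rad, forces in N, time in s.
With the tool pointing down it reaches from about 0.35 to 0.975 m from the base axis. Payload 4.9 kg.
Tool frame: the origin (TCP) lies between the finger pads; the fingertips stand 25 mm ahead of it and the grasp point (between the pads) lies 6 mm ahead of it; z points along the fingers, y is the line along which they close (so a half turn about z gives the same grasp; the last joint's range is limited). The gripper opens to 85 mm and grips with 20 to 120 N. Pads are 22 mm wide; open, the fingers measure 114 mm over their backs; the gripper's body (76 mm by 85 mm) begins 54 mm behind the grasp point. The pads swing forward as they close: fully open they stand 13 mm farther back than shut.
Start: joints at [-1.462, 0.053, 1.613, -0, 1.476, -0.119], TCP at [0.141, -0.609, 0.225] pointing down, gripper open.
Joint ranges: [-3.01, 3.01], [-1.01, 2.22], [0.06, 2.58], [-1.02, 4.17], [0.09, 2.62], [-3.14, 3.14]. Speed limits (rad/s): [2.57, 2.57, 3.14, 3.14, 3.14, 3.14].

## Interface

Orientations are given as a unit quaternion [w, x, y, z].
In Python, from plant import manip gives the robot as it stands.
- The arm moves only by the shell command python3 -m inch 'ROWS'. ROWS is JSON, a list of rows, each a list of 3 entries, a list of its own where there are three numbers: the shift along the tool's x, y, z in m, then the turn, a rotation vector about the tool's x, y, z in rad, then the opening, from 0 (shut) to 1 (fully open). A call has 1 to 8 rows; each row shifts and turns the commanded pose from where the row before left it, along the tool's axes as they then stand; what a row does not reach is not made up. A row lasts 1/10 s, in which the tool goes at most 50 mm and 8.59 degrees, less where a joint would pass 70% of its speed; a pose out of reach is approached as far as the arm can. A call with a gripper value outside its range is refused whole. The fingers move at their own pace and stop on an object; the grip force is fixed at half the most. Time passes only in rows, so rows that do not move let the fingers close. It gives the time, the measured TCP pose, the force, the opening and the grip force at its end, in the units of the state.
- manip.state(): the state, without advancing time (a new reading comes with each control period).
- manip.grab_frame(name): name is "side" or "top" or "wrist"; returns (picture, depth): 384x512x3 uint8, red, green, blue; 384x512 float32, m along the optical axis (not along the pixel's ray), 0 where there is no reading.
- manip.camera_params(name): a dict with "camera_matrix" (3x3 intrinsics, pixels), "rvec" (rotation vector, rad) and "tvec" (3), from world to camera coordinates, as OpenCV has them. Camera axes: x right, y down, z forward; pixel columns grow to the right and rows downward; lengths in m; the calibration is good to about 2 mm. A picture is of the moment at which its call begins: read the wrist's pose just before it. camera_params takes no time and is no camera call; for the wrist camera it gives the pose at the moment of the call.
- manip.job_done(): hands the job in; it is judged then, once.
Trained networks look in the newest picture that a camera, given by its name, has taken for a name from the list of things; names that differ only in an ending like _2 or _b are one class to them, and where a whole thing is asked for, a point or a joint stands for the part that bears it (a point fixed in the world has none). Each returns a list of dicts, best first, with "score" (0 to 1); they miss things now and then, are a little off and sometimes report something else, mostly with a low value. They report only what shows in the picture. A call takes as long as a camera call.
- manip.look_for(camera, label): "point" ([x, y, z] in m, in world coordinates, good to about 4 mm: the middle of the surface that is visible of it).
The state is a dict: "time": time; "joint_pos": joint angles; "joint_vel": joint speeds; "joint_efforts": joint torques, N m; "tool_pos": TCP position; "tool_rot": TCP orientation; "contact_force": force on the tool from outside, world axes, zero at the start; "ft_torque": the same for the moment, N m; "gripper_width": opening from 0.0 (shut) to 1.0 (fully open); "grasp_force": force on a finger pad.
Only numpy, scipy, OpenCV 4.12 (cv2) and the standard library are available. Lean on these libraries where they do the work, as an engineer would, in place of code of your own. Each camera call takes 0.05 s, during which the arm holds its last target. There are 200 camera calls.

## Working session

There is one attempt and no reset: what is moved stays moved. The work goes in short steps, Python scripts to look and compute and a shell command to move; the robot and the scene stay as the last step left them, time stands still between calls to the robot, and variables do not carry over. Pictures are saved under pics/ and viewed, at most 11 in all, crops included, and the job is handed in when it is done.

```bash
mkdir -p pics
cat > h.py <<'E'
import numpy as np, cv2
from plant import manip
from scipy.spatial.transform import Rotation as R
def cam(n):
    p=manip.camera_params(n); K=np.array(p["camera_matrix"]); Rm=cv2.Rodrigues(np.array(p["rvec"],float))[0]; return K,Rm,np.array(p["tvec"],float).ravel()
def cloud(n,d,c=None):
    K,Rm,t=c or cam(n); v,u=np.mgrid[:d.shape[0],:d.shape[1]]
    P=np.stack([(u-K[0,2])/K[0,0]*d,(v-K[1,2])/K[1,1]*d,d],-1)
    return (P-t)@Rm
def pose():
    s=manip.state(); q=s["tool_rot"]; return np.array(s["tool_pos"]),R.from_quat([q[1],q[2],q[3],q[0]])
E
python3 - <<'E'
from h import *
for n in("top","side"):
    im,d=manip.grab_frame(n); cv2.imwrite(f"pics/{n}0.png",im[:,:,::-1]); np.save(f"pics/{n}0.npy",cloud(n,d))
    for l in ["pusher_grip","knob_center","stopper0_center","stopper1_center","stopper2_center","stopper3_center","tape_roll","amber_bottle","marker","timer"]:
        print(n,l,[(round(o["score"],2),np.round(o["point"],3).tolist()) for o in manip.look_for(n,l)[:2]])
p,r=pose();print(p,r.as_matrix().round(3),manip.state()["time"])
E
```

```text
top pusher_grip [(0.5, [0.446, -0.336, 0.061])]
top knob_center [(0.53, [0.484, 0.053, 0.111])]
top stopper0_center [(0.67, [0.4, -0.504, 0.018])]
top stopper1_center [(0.6, [0.487, -0.069, 0.061])]
top stopper2_center [(0.44, [0.447, -0.057, 0.063])]
top stopper3_center []
top tape_roll [(0.75, [0.503, -0.634, 0.02])]
top amber_bottle [(0.88, [0.64, -0.366, 0.091])]
top marker [(0.68, [0.404, -0.503, 0.018])]
top timer []
side pusher_grip [(0.65, [0.449, -0.333, 0.036])]
side knob_center [(0.73, [0.484, 0.061, 0.109]), (0.26, [0.477, 0.076, 0.06])]
side stopper0_center [(0.69, [0.477, 0.077, 0.06]), (0.39, [0.454, -0.111, 0.055])]
side stopper1_center [(0.54, [0.488, -0.054, 0.06])]
side stopper2_center [(0.7, [0.485, 0.062, 0.11])]
side stopper3_center [(0.66, [0.487, -0.104, 0.057])]
side tape_roll [(0.44, [0.504, -0.64, 0.02])]
side amber_bottle [(0.82, [0.643, -0.352, 0.074])]
side marker []
side timer [(0.53, [0.643, -0.283, 0.013])]
[ 0.14113584 -0.60884302  0.22520783] [[ 0.974  0.226 -0.   ]
 [ 0.226 -0.974 -0.   ]
 [-0.     0.    -1.   ]] 1.1
```

View pics/top0.png

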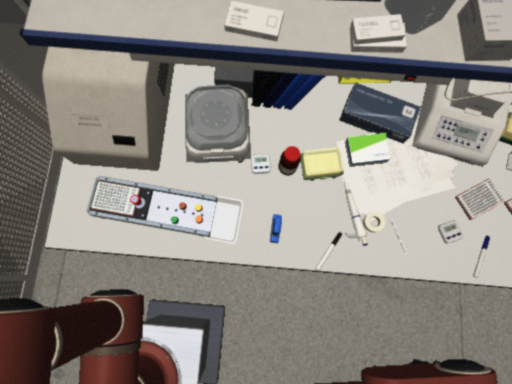

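View pics/side0.png

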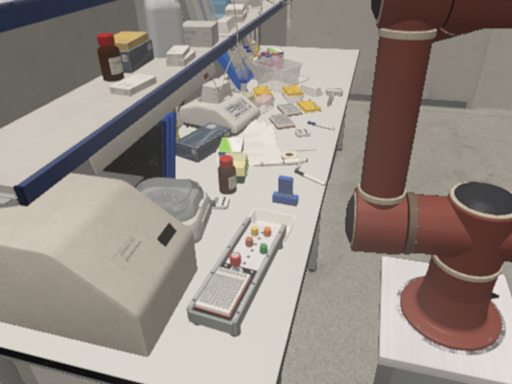

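The top view shows the track from (90,195) to the tray end (240,222), the knob at (135,199), stoppers at about (174–200, 205–220), the blue pusher at (276,228), and the timer, bottle and marker clear of these. Next I fit the geometry.

Run:
```python
from h import *
for n in("top","side"):
    P=np.load(f"pics/{n}0.npy"); im=cv2.imread(f"pics/{n}0.png"); H=cv2.cvtColor(im,cv2.COLOR_BGR2HSV)
    box=(P[...,0]>.36)&(P[...,0]<.58)&(P[...,1]>-.27)&(P[...,1]<.26)
    bench=(P[...,0]>.36)&(P[...,0]<.58)&(P[...,1]>-.5)&(P[...,1]<-.4)
    print(n,"bench z",np.median(P[bench][:,2]))
    m=box&(P[...,2]>.025)
    rc=cv2.minAreaRect((P[m][:,:2]*1000).astype(np.float32)); print("raised rect",rc,cv2.boxPoints(rc).round(0).tolist())
    m=box&(P[...,2]>.053)&(P[...,2]<.07)
    rc=cv2.minAreaRect((P[m][:,:2]*1000).astype(np.float32)); print("rail rect",rc)
    h,s,v=[H[...,i].astype(int) for i in range(3)]
    pb=(h>105)&(h<125)&(s>130)&(P[...,0]>.38)&(P[...,0]<.52)&(P[...,1]>-.42)&(P[...,1]<-.27)
    for lo,hi in((.015,.04),(.08,.11)):
        q=P[pb&(P[...,2]>lo)&(P[...,2]<hi)]
        if len(q)>5: print("pusher",lo,len(q),q.mean(0).round(3),cv2.minAreaRect((q[:,:2]*1000).astype(np.float32)))
    m=((s>110)&box&(P[...,2]>.035)).astype(np.uint8)
    k,l,st,c=cv2.connectedComponentsWithStats(m)
    for i in range(1,k):
        if st[i,4]>8: print(st[i,4],c[i].round(),np.median(P[l==i],0).round(3),P[l==i][:,2].max().round(3),np.median(h[l==i]))
```

```text
top bench z 0.0003599363475663218
raised rect ((482.559326171875, -16.852554321289062), (441.7958984375, 133.03277587890625), 84.6076889038086) [[396.0, -231.0], [528.0, -243.0], [570.0, 197.0], [437.0, 209.0]]
rail rect ((486.2181701660156, 22.608779907226562), (362.59564208984375, 118.9057388305664), 84.52674865722656)
pusher 0.015 59 [ 0.438 -0.342  0.03 ] ((452.52197265625, -343.1624755859375), (21.10051155090332, 78.42567443847656), 88.66226959228516)
pusher 0.08 112 [ 0.452 -0.342  0.094] ((453.19805908203125, -342.72003173828125), (18.543081283569336, 44.44905471801758), 87.66175079345703)
31 [137. 200.] [0.484 0.048 0.108] 0.114 1.0
29 [182. 206.] [ 0.49  -0.068  0.063] 0.07 8.0
30 [198. 207.] [ 0.489 -0.115  0.064] 0.069 24.0
27 [174. 220.] [ 0.448 -0.05   0.063] 0.068 66.0
35 [199. 219.] [ 0.455 -0.12   0.064] 0.068 13.0
side bench z 0.0014984793278065105
raised rect ((479.69110107421875, -17.077789306640625), (445.007568359375, 133.18478393554688), 85.62356567382812) [[396.0, -234.0], [529.0, -244.0], [563.0, 200.0], [430.0, 210.0]]
rail rect ((486.4413757324219, 22.677627563476562), (363.25994873046875, 120.01252746582031), 84.48316955566406)
pusher 0.015 6 [ 0.433 -0.344  0.032] ((452.3216857910156, -347.64825439453125), (10.260111808776855, 70.02513885498047), 82.92903137207031)
40 [254. 230.] [ 0.49  -0.107  0.062] 0.068 22.0
45 [267. 231.] [ 0.457 -0.112  0.063] 0.068 11.0
16 [249. 239.] [ 0.492 -0.063  0.065] 0.069 9.0
76 [235. 261.] [0.487 0.067 0.106] 0.115 2.0
```

```bash
python3 -m inch '[[[0.03,-0.016,0],[0,0,0],1],[[0.03,-0.016,0],[0,0,0],1],[[0.03,-0.016,0],[0,0,0],1],[[0.03,-0.016,0],[0,0,0],1],[[0.03,-0.016,0],[0,0,0],1],[[0.03,-0.016,0],[0,0,0],1],[[0.03,-0.016,0],[0,0,0],1],[[0.03,-0.016,0],[0,0,0],1]]'; python3 -m inch '[[[0.03,-0.016,0],[0,0,0],1],[[0.03,-0.016,0],[0,0,0],1],[[0.03,-0.016,0],[0,0,0],1],[[0.03,-0.013,0],[0,0,0],1],[[0,0,0],[0,0,0.13],1],[[0,0,0],[0,0,0.13],1],[[0,0,0],[0,0,0],1]]'
python3 - <<'E'
from h import *
p,r=pose();print(p.round(4),r.as_matrix().round(3),manip.state()["joint_pos"])
c=cam("wrist"); print("cam pos in tool",r.inv().apply(-c[1].T@c[2]-p).round(3), "view dir", r.inv().apply(c[1][2]).round(2))
im,d=manip.grab_frame("wrist"); cv2.imwrite("pics/w1.png",im[:,:,::-1]); P=cloud("wrist",d,c); np.save("pics/w1.npy",P)
H=cv2.cvtColor(im,cv2.COLOR_RGB2HSV)
b=(abs(H[...,0].astype(int)-115)<12)&(H[...,1]>120)&(P[...,0]>.38)&(P[...,0]<.55)&(P[...,1]>-.42)&(P[...,1]<-.27)
for lo,hi in((.02,.036),(.088,.105)):
    q=P[b&(P[...,2]>lo)&(P[...,2]<hi)]
    print(len(q),q[:,2].mean() if len(q) else 0,cv2.minAreaRect((q[:,:2]*1000).astype(np.float32)) if len(q)>5 else 0)
E
```

```text
time: 1.9
tool_pos: [0.347, -0.4289, 0.2254]
tool_rot: [0.0, 0.994, 0.114, 0.0]
contact_force: [-0.4, 0.5, -0.4]
gripper_width: 1.0
grasp_force: 0.0
time: 2.6
tool_pos: [0.4494, -0.3431, 0.2252]
tool_rot: [0.0, 1.0, -0.016, 0.0]
contact_force: [0.5, -1.1, 0.4]
gripper_width: 1.001
grasp_force: 0.0
[ 0.4494 -0.3431  0.2252] [[ 1.    -0.031  0.   ]
 [-0.031 -1.    -0.   ]
 [ 0.     0.    -1.   ]] [-7.83667306e-01 -8.88821486e-02  1.75258687e+00 -2.32436282e-05
  1.47781562e+00  8.18363770e-01]
cam pos in tool [ 0.066 -0.    -0.149] view dir [-0.26  0.    0.96]
299 0.03033313659620267 ((452.8253173828125, -344.7455139160156), (24.27033805847168, 76.14803314208984), 86.68060302734375)
778 0.09512436858303094 ((453.3465881347656, -344.3823547363281), (18.840160369873047, 43.20497131347656), 87.9450912475586)
```

View pics/w1.png

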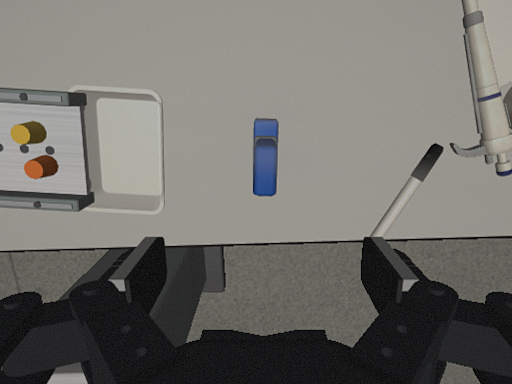

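The wrist picture shows the pusher upright at (265,157), tray at (120,150), yellow stopper (28,133) and orange (40,167), with nothing near the pusher. Descending.

```bash
python3 -m inch '[[[0.004,0.001,0.03],[0,0,0],1],[[0,0,0.03],[0,0,0],1],[[0,0,0.03],[0,0,0],1],[[0,0,0.03],[0,0,0],1],[[0,0,0.02],[0,0,0],1],[[0,0,0.009],[0,0,0],1],[[0,0,0],[0,0,0],1]]'; python3 -m inch '[[[0,0,0],[0,0,0],0],[[0,0,0],[0,0,0],0],[[0,0,0],[0,0,0],0],[[0,0,0],[0,0,0],0],[[0,0,0],[0,0,0],0],[[0,0,0],[0,0,0],0],[[0,0,0],[0,0,0],0],[[0,0,0],[0,0,0],0]]'
```

```text
time: 3.35
tool_pos: [0.4522, -0.344, 0.0748]
tool_rot: [-0.001, 1.0, -0.016, -0.001]
contact_force: [-0.2, 0.2, 0.8]
gripper_width: 0.999
grasp_force: 0.0
time: 4.15
tool_pos: [0.4537, -0.3451, 0.0773]
tool_rot: [0.001, 1.0, -0.016, 0.001]
contact_force: [0.2, -0.2, 5.9]
gripper_width: 0.218
grasp_force: 61.9
```

```bash
python3 -m inch '[[[0,0,-0.02],[0,0,0],0],[[0,0,-0.03],[0,0,0],0],[[0,0,-0.03],[0,0,0],0],[[0,0,-0.03],[0,0,0],0],[[0,0,-0.03],[0,0,0.065],0],[[0,0,-0.01],[0,0,0],0],[[0,-0.02,0],[0,0,0],0],[[0,-0.03,0],[0,0,0],0]]'; python3 -m inch '[[[0,-0.04,0],[0,0,0],0],[[0,-0.04,0],[0,0,0],0],[[0,-0.04,0],[0,0,0],0],[[0,-0.04,0],[0,0,0],0],[[-0.003,-0.04,0],[0,0,0],0],[[0,-0.04,0],[0,0,0],0],[[0,-0.03,0],[0,0,0],0],[[0,-0.02,0],[0,0,0],0]]'; python3 -m inch '[[[0,0,0],[0,0,0],0],[[0,0,0],[0,0,0],0]]'
python3 - <<'E'
from h import *
p,r=pose();print(p.round(4),r.as_matrix().round(3))
c=cam("wrist"); im,d=manip.grab_frame("wrist"); cv2.imwrite("pics/w2.png",im[:,:,::-1]); P=cloud("wrist",d,c); np.save("pics/w2.npy",P)
H=cv2.cvtColor(im,cv2.COLOR_RGB2HSV).astype(int)
L=np.array([.4693,-.1541]); Y=np.array([.0958,.9954]); X=np.array([.9954,-.0958])
T=np.stack([(P[...,:2]-L)@X,(P[...,:2]-L)@Y,P[...,2]],-1)*1000
ok=d>0
z=T[...,2]
rail=ok&(z>56)&(z<64)&(abs(T[...,0])<75)&(abs(T[...,0])>40)&(T[...,1]>-10)&(T[...,1]<180)
for a,b in((0,60),(60,120),(120,180)):
    q=T[rail&(T[...,1]>a)&(T[...,1]<b)]
    for s in(-1,1):
        k=q[q[:,0]*s>0]
        if len(k): print("rail",a,s,len(k),np.percentile(k[:,0],[2,50,98]).round(1),np.median(k[:,2]).round(1))
k=T[rail]; print("rail y min",np.percentile(k[:,1],1))
fl=ok&(abs(T[...,0])<40)&(abs(z-42)<4); k=T[fl]; print("floor z",np.median(k[:,2]),"y range",np.percentile(k[:,1],[1,99]))
b=ok&(abs(H[...,0]-115)<12)&(H[...,1]>120)
k=T[b&(abs(T[...,1]-150)<40)]
if len(k): print("pusher",np.percentile(k,[1,50,99],axis=0).round(0).tolist())
m=(ok&(H[...,1]>110)&(z>50)&(z<75)&(abs(T[...,0])<46)&(T[...,1]<185)&~b).astype(np.uint8)
n,l,st,cc=cv2.connectedComponentsWithStats(m)
for i in range(1,n):
    if st[i,4]>40: print(st[i,4],cc[i].round(),np.median(T[l==i],0).round(1),T[l==i].max(0).round(1),np.median(H[...,0][l==i]))
E
```

```text
time: 4.95
tool_pos: [0.4572, -0.2938, 0.2241]
tool_rot: [-0.001, 0.999, -0.049, -0.001]
contact_force: [0.8, 0.6, -1.0]
gripper_width: 0.215
grasp_force: 61.1
time: 5.75
tool_pos: [0.4812, -0.0026, 0.2231]
tool_rot: [-0.001, 0.999, -0.047, -0.002]
contact_force: [-0.0, -0.2, -1.3]
gripper_width: 0.211
grasp_force: 61.1
time: 5.95
tool_pos: [0.4819, -0.0052, 0.224]
tool_rot: [-0.0, 0.999, -0.048, -0.002]
contact_force: [0.8, -0.5, -1.1]
gripper_width: 0.216
grasp_force: 61.1
[ 0.4819 -0.0052  0.224 ] [[ 0.995 -0.095 -0.004]
 [-0.095 -0.995  0.   ]
 [-0.004  0.    -1.   ]]
rail 0 -1 728 [-58.8 -51.7 -46.9] 60.9
rail 0 1 885 [45.8 52.3 57.7] 60.8
rail 60 -1 729 [-58.9 -51.7 -47. ] 60.9
rail 60 1 948 [44.8 51.4 57.6] 60.7
rail 120 -1 167 [-58.7 -52.2 -47.1] 60.9
rail 120 1 934 [44.8 51.4 57.6] 60.8
rail y min -2.148170451876541
floor z 42.50444512851969 y range [ -3.4716575  184.01033068]
pusher [[-22.0, 139.0, 176.0], [11.0, 150.0, 241.0], [37.0, 161.0, 244.0]]
393 [374. 147.] [18.3 44.  64. ] [27.1 52.2 66.2] 22.0
138 [327. 148.] [18.  88.4 64.5] [22.8 97.3 66.5] 8.0
260 [381. 183.] [-16.4  33.7  64.4] [-7.4 42.6 66.2] 9.0
287 [309. 196.] [-29.8 103.8  64.3] [-21.8 112.8  66.1] 66.0
```

View pics/w2.png

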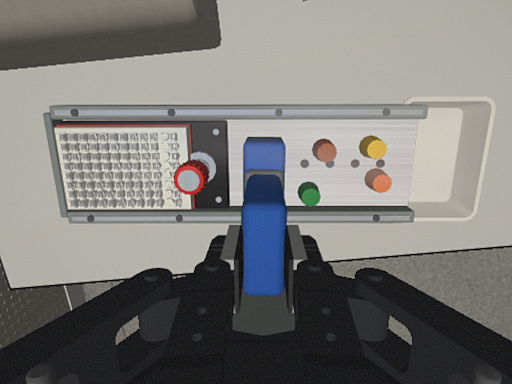

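The wrist picture shows the pusher over the free track between shuttle and stoppers (block at (264,155)), the green stopper (309,196), brown (325,150), yellow (374,147), orange (378,182), and knob at (195,175). The pusher is about 2.5 mm off-centre; correct that and descend.

```bash
python3 -m inch '[[[0.0025,0,0.03],[0,0,0],0],[[0,0,0.03],[0,0,0],0],[[0,0,0.02],[0,0,0],0],[[0,0,0],[0,0,0],0],[[0,0,0],[0,0,0],0]]'; python3 -c "
from h import *
p,r=pose();print(p,manip.state()['contact_force'])
c=cam('wrist'); im,d=manip.grab_frame('wrist'); cv2.imwrite('pics/w3.png',im[:,:,::-1])
P=cloud('wrist',d,c);H=cv2.cvtColor(im,cv2.COLOR_RGB2HSV).astype(int)
L=np.array([.4693,-.1541]); Y=np.array([.0958,.9954]); X=np.array([.9954,-.0958])
T=np.stack([(P[...,:2]-L)@X,(P[...,:2]-L)@Y,P[...,2]],-1)*1000
k=T[(d>0)&(abs(H[...,0]-115)<12)&(H[...,1]>120)&(abs(T[...,1]-150)<40)&(T[...,2]<120)]
print(np.percentile(k,[1,50,99],axis=0).round(1).tolist())
"
```

```text
time: 6.5
tool_pos: [0.4854, -0.0069, 0.1461]
tool_rot: [0.0, 0.999, -0.049, -0.0]
contact_force: [0.1, -0.4, -0.5]
gripper_width: 0.214
grasp_force: 61.1
[ 0.48538109 -0.00685313  0.14607868] [ 0.1447995  -0.43115442 -0.46888908]
[[-13.6, 136.2, 54.7], [33.0, 148.9, 99.1], [41.7, 166.8, 119.0]]
```

View pics/w3.png

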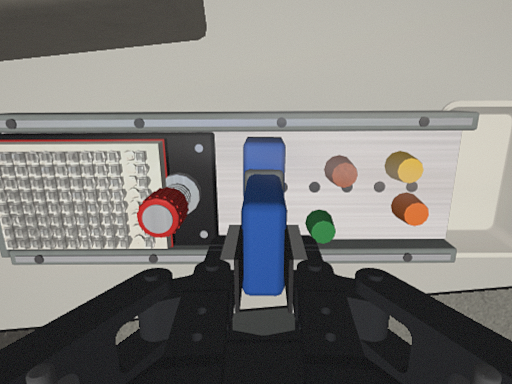

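The pusher is still centred over the clear gap, about 1 mm to the far side. Lower it the last stretch and start the sweep.

```bash
python3 -m inch '[[[-0.001,0,0.01],[0,0,0],0],[[0,0,0.01],[0,0,0],0],[[0,0,0.0045],[0,0,0],0],[[0,0,0],[0,0,0],0],[[0,0,0],[0,0,0],0]]'; python3 -m inch '[[[0,0.004,0],[0,0,0],0],[[0,0.005,0],[0,0,0],0],[[0,0.005,0],[0,0,0],0],[[0,0.005,0],[0,0,0],0],[[0,0.005,0],[0,0,0],0],[[0,0.005,0],[0,0,0],0],[[0,0.005,0],[0,0,0],0],[[0,0.005,0],[0,0,0],0]]'
```

```text
time: 7.05
tool_pos: [0.4846, -0.006, 0.1216]
tool_rot: [-0.0, 0.999, -0.049, -0.0]
contact_force: [-0.0, -0.9, -0.9]
gripper_width: 0.211
grasp_force: 61.1
time: 7.85
tool_pos: [0.4808, -0.0453, 0.1217]
tool_rot: [-0.0, 0.999, -0.049, -0.0]
contact_force: [0.3, 0.3, -0.6]
gripper_width: 0.21
grasp_force: 61.1
```

```bash
python3 -m inch '[[[0,0.005,0],[0,0,0],0],[[0,0.005,0],[0,0,0],0],[[0,0.005,0],[0,0,0],0],[[0,0.005,0],[0,0,0],0],[[0,0.005,0],[0,0,0],0],[[0,0.005,0],[0,0,0],0],[[0,0.005,0],[0,0,0],0],[[0,0.005,0],[0,0,0],0]]'; python3 -m inch '[[[0,0.004,0],[0,0,0],0],[[0,0.004,0],[0,0,0],0],[[0,0.004,0],[0,0,0],0],[[0,0.004,0],[0,0,0],0],[[0,0.004,0],[0,0,0],0],[[0,0.004,0],[0,0,0],0],[[0,0.004,0],[0,0,0],0],[[0,0.004,0],[0,0,0],0]]'
python3 -c "
from h import *
im,d=manip.grab_frame('wrist'); cv2.imwrite('pics/w4.png',im[:,:,::-1])"
```

```text
time: 8.65
tool_pos: [0.4769, -0.085, 0.1217]
tool_rot: [-0.0, 0.999, -0.049, -0.0]
contact_force: [0.3, -0.1, -1.2]
gripper_width: 0.214
grasp_force: 61.1
time: 9.45
tool_pos: [0.4738, -0.1168, 0.1217]
tool_rot: [-0.0, 0.999, -0.049, 0.0]
contact_force: [-0.4, -0.1, -0.5]
gripper_width: 0.214
grasp_force: 61.1
```

View pics/w4.png

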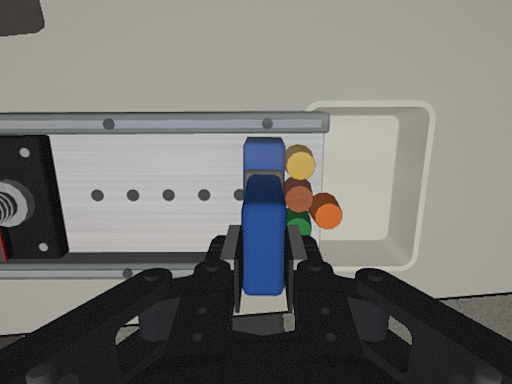

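All four stand upright in front of the pusher: yellow (300,163), brown (298,196), green (298,225), orange (325,211) at the lip. Continue over the lip.

```bash
python3 -m inch '[[[0,0.004,0],[0,0,0],0],[[0,0.004,0],[0,0,0],0],[[0,0.004,0],[0,0,0],0],[[0,0.004,0],[0,0,0],0],[[0,0.004,0],[0,0,0],0],[[0,0.004,0],[0,0,0],0],[[0,0.004,0],[0,0,0],0],[[0,0.005,0],[0,0,0],0]]'; python3 -m inch '[[[0,0,0],[0,0,0],0],[[0,0,0],[0,0,0],0]]'
python3 -c "
from h import *
im,d=manip.grab_frame('wrist'); cv2.imwrite('pics/w5.png',im[:,:,::-1])"
```

```text
time: 10.3
tool_pos: [0.4706, -0.1497, 0.1217]
tool_rot: [0.0, 0.999, -0.049, 0.0]
contact_force: [-0.3, -0.1, -1.1]
gripper_width: 0.209
grasp_force: 61.2
time: 10.5
tool_pos: [0.4706, -0.1494, 0.1217]
tool_rot: [-0.0, 0.999, -0.049, -0.0]
contact_force: [0.5, 0.4, -0.6]
gripper_width: 0.213
grasp_force: 61.1
```

View pics/w5.png

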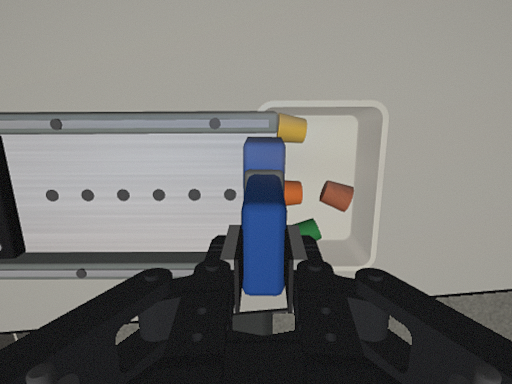

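All four went over the lip: yellow (290,128), orange (290,193), brown (337,195), green (308,230). Retract and check heights.

```bash
python3 -m inch '[[[0,-0.01,0],[0,0,0],0],[[0,-0.01,0],[0,0,0],0],[[0,0,-0.02],[0,0,0],0],[[0,0,-0.03],[0,0,0],0],[[0,0,-0.03],[0,0,0],0],[[0,0,-0.02],[0,0,0],0],[[0,0,0],[0,0,0],0],[[0,0,0],[0,0,0],0]]'
cat > st.py <<'E'
from h import *
import sys
c=cam('wrist'); im,d=manip.grab_frame('wrist'); cv2.imwrite(sys.argv[1],im[:,:,::-1])
P=cloud('wrist',d,c);H=cv2.cvtColor(im,cv2.COLOR_RGB2HSV).astype(int)
L=np.array([.4693,-.1541])+[0,-.0345]; Y=np.array([.0958,.9954]); X=np.array([.9954,-.0958])
T=np.stack([(P[...,:2]-L)@X,(P[...,:2]-L)@Y,P[...,2]],-1)*1000
m=((d>0)&(H[...,1]>110)&(abs(H[...,0]-115)>15)&(abs(T[...,0])<80)&(abs(T[...,1])<70)&(T[...,2]>3)&(T[...,2]<90)).astype(np.uint8)
n,l,s,cc=cv2.connectedComponentsWithStats(m)
for i in range(1,n):
    if s[i,4]>40: k=T[l==i];print(s[i,4],cc[i].round(),np.median(H[...,0][l==i]),np.percentile(k,[2,50,98],axis=0).round(0).tolist())
E
python3 st.py pics/w6.png
```

```text
time: 11.35
tool_pos: [0.4726, -0.1287, 0.2213]
tool_rot: [-0.0, 0.999, -0.048, 0.0]
contact_force: [-0.8, -0.4, -2.0]
gripper_width: 0.217
grasp_force: 61.1
290 [303. 122.] 21.0 [[32.0, 7.0, 18.0], [40.0, 18.0, 22.0], [49.0, 27.0, 25.0]]
270 [301. 169.] 9.0 [[-20.0, 9.0, 17.0], [-11.0, 19.0, 22.0], [-3.0, 28.0, 25.0]]
228 [330. 184.] 8.0 [[-37.0, -24.0, 18.0], [-28.0, -14.0, 22.0], [-21.0, -3.0, 25.0]]
308 [312. 198.] 66.0 [[-55.0, -6.0, 13.0], [-44.0, 5.0, 22.0], [-37.0, 15.0, 25.0]]
```

View pics/w6.png

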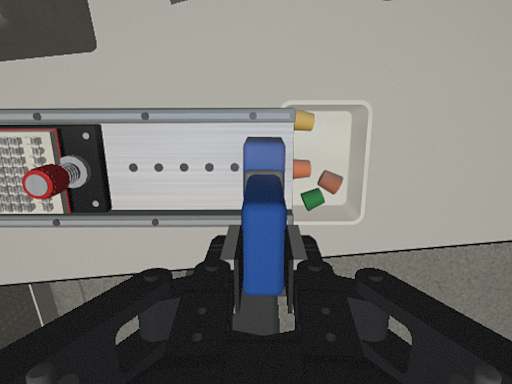

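All four stoppers lie in the tray (tops at z 25 mm), e.g. yellow (303,122), green (312,198). Carry the pusher back to its old spot.

```bash
python3 -m inch '[[[0.002,0.02,0],[0,0,0],0],[[0,0.035,0],[0,0,0],0],[[0,0.04,0],[0,0,0],0],[[0,0.04,0],[0,0,0],0],[[0,0.04,0],[0,0,0],0],[[0,0.027,0],[0,0,0],0],[[0,0.015,0],[0,0,0],0],[[0,0,0],[0,0,0],0]]'; python3 -m inch '[[[0,0,0.03],[0,0,0],0],[[0,0,0.04],[0,0,0],0],[[0,0,0.03],[0,0,0],0],[[0,0,0.02],[0,0,0],0],[[0,0,0.012],[0,0,0],0],[[0,0,0.006],[0,0,0],0],[[0,0,0.003],[0,0,0],0],[[0,0,0],[0,0,0],0]]'
```

```text
time: 12.2
tool_pos: [0.4527, -0.3461, 0.2197]
tool_rot: [-0.001, 0.999, -0.05, -0.001]
contact_force: [-0.2, 0.4, -0.1]
gripper_width: 0.216
grasp_force: 61.1
time: 13.0
tool_pos: [0.4541, -0.3457, 0.0815]
tool_rot: [0.0, 0.999, -0.048, 0.0]
contact_force: [-0.0, 0.2, -1.4]
gripper_width: 0.211
grasp_force: 61.1
```

```bash
python3 -m inch '[[[0,0,0.0015],[0,0,0],0],[[0,0,0.0015],[0,0,0],0],[[0,0,0.001],[0,0,0],0],[[0,0,0],[0,0,0],0],[[0,0,0],[0,0,0],0]]'
```

```text
time: 13.5
tool_pos: [0.4538, -0.3459, 0.0773]
tool_rot: [0.0, 0.999, -0.049, 0.0]
contact_force: [-0.4, 0.2, 1.0]
gripper_width: 0.213
grasp_force: 61.4
```

```bash
python3 -m inch '[[[0,0,0.0005],[0,0,0],0.25],[[0,0,0],[0,0,0],0.4],[[0,0,0],[0,0,0],1],[[0,0,0],[0,0,0],1],[[0,0,0],[0,0,0],1],[[0,0,0],[0,0,0],1],[[0,0,0],[0,0,0],1]]';python3 -m inch '[[[0,0,-0.02],[0,0,0],1],[[0,0,-0.04],[0,0,0],1],[[0,0,-0.04],[0,0,0],1],[[0,0,-0.04],[0,0,0],1],[[0,0,-0.01],[0,0,0],1],[[0,0,0],[0,0,0],1],[[0,0,0],[0,0,0],1]]'
python3 - <<'E'
from h import *
c=cam("wrist"); im,d=manip.grab_frame("wrist"); cv2.imwrite("pics/w7.png",im[:,:,::-1]); P=cloud("wrist",d,c)
H=cv2.cvtColor(im,cv2.COLOR_RGB2HSV)
b=(abs(H[...,0].astype(int)-115)<12)&(H[...,1]>120)&(P[...,0]>.38)&(P[...,0]<.55)&(P[...,1]>-.42)&(P[...,1]<-.27)
for lo,hi in((.02,.036),(.088,.105)):
    q=P[b&(P[...,2]>lo)&(P[...,2]<hi)]
    print(len(q),q[:,2].mean() if len(q) else 0,cv2.minAreaRect((q[:,:2]*1000).astype(np.float32)) if len(q)>5 else 0)
E
```

```text
time: 14.2
tool_pos: [0.4535, -0.3456, 0.0762]
tool_rot: [-0.0, 0.999, -0.049, 0.0]
contact_force: [-0.5, -0.6, 0.7]
gripper_width: 1.002
grasp_force: 0.0
time: 14.9
tool_pos: [0.453, -0.3451, 0.2245]
tool_rot: [-0.001, 0.999, -0.049, -0.001]
contact_force: [0.5, 0.2, -0.2]
gripper_width: 1.002
grasp_force: 0.0
362 0.030181188198861446 ((454.2272033691406, -345.9795837402344), (24.09853744506836, 77.42964935302734), 83.93789672851562)
790 0.09520587590132355 ((452.6841735839844, -345.3473815917969), (17.99646759033203, 41.221160888671875), 84.93618774414062)
```

The pusher stands upright and free (top at z 95 mm). Move over to the knob.

```bash
python3 -m inch '[[[-0.003,-0.025,0],[0,0,0],1],[[0,-0.04,0],[0,0,0],1],[[0,-0.04,0],[0,0,0],1],[[0,-0.04,0],[0,0,0],1],[[0,-0.04,0],[0,0,0],1],[[0,-0.04,0],[0,0,0],1],[[0,-0.04,0],[0,0,0],1],[[0,-0.04,0],[0,0,0],1]]';python3 -m inch '[[[0,-0.04,0],[0,0,0],1],[[0,-0.04,0],[0,0,0],1],[[0,-0.02,0],[0,0,0],1],[[0,0,0.02],[0,0,0],1],[[0,0,0],[0,0,0],1],[[0,0,0],[0,0,0],1]]'
python3 - <<'E'
from h import *
p,r=pose();print(p)
c=cam("wrist"); im,d=manip.grab_frame("wrist"); cv2.imwrite("pics/w8.png",im[:,:,::-1]); P=cloud("wrist",d,c)
H=cv2.cvtColor(im,cv2.COLOR_RGB2HSV).astype(int)
b=((H[...,0]<8)|(H[...,0]>172))&(H[...,1]>110)&(abs(P[...,0]-.489)<.04)&(abs(P[...,1]-.058)<.04)
q=P[b&(P[...,2]>.08)];print(len(q),np.percentile(q,[1,50,99],axis=0).round(4).tolist())
t=P[(abs(P[...,0]-.489)<.03)&(abs(P[...,1]-.058)<.03)&(abs(P[...,2]-.112)<.003)]
print(len(t),cv2.minEnclosingCircle((t[:,:2]*1000).astype(np.float32)),np.median(t,0), "tool-frame",r.inv().apply(np.median(t,0)-p))
E
```

```text
time: 15.75
tool_pos: [0.4789, -0.0399, 0.2235]
tool_rot: [-0.0, 0.999, -0.049, -0.002]
contact_force: [0.2, -0.4, 0.1]
gripper_width: 1.001
grasp_force: 0.0
time: 16.35
tool_pos: [0.4886, 0.0577, 0.204]
tool_rot: [0.0, 0.999, -0.049, -0.002]
contact_force: [1.1, -0.8, 0.3]
gripper_width: 1.001
grasp_force: 0.0
[0.48862518 0.0576945  0.20404213]
508 [[0.4761, 0.0431, 0.0906], [0.4924, 0.0566, 0.1122], [0.5012, 0.069, 0.2731]]
860 ((488.09405517578125, 56.29948806762695), 13.481463432312012) [0.48908683 0.05612322 0.11289648] tool-frame [0.00100756 0.00148676 0.09114266]
```

View pics/w8.png

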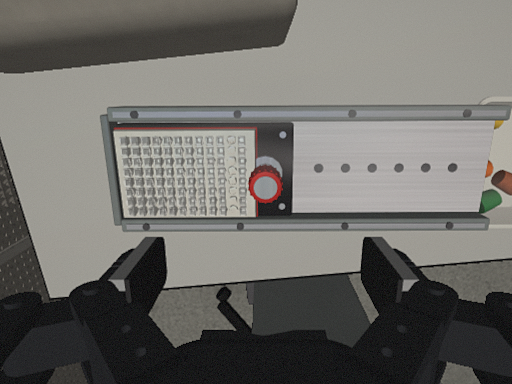

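The knob top is at (265,187), midway between the fingers, measured at (0.488, 0.056, 0.1125) as expected. Descend and grip.

```bash
python3 -m inch '[[[0,0.0015,0.025],[0,0,0],1],[[0,0,0.025],[0,0,0],1],[[0,0,0.02],[0,0,0],1],[[0,0,0.015],[0,0,0],1],[[0,0,0.008],[0,0,0],1],[[0,0,0],[0,0,0],1],[[0,0,0],[0,0,0],1]]';python3 -m inch '[[[0,0,0],[0,0,0],0],[[0,0,0],[0,0,0],0],[[0,0,0],[0,0,0],0],[[0,0,0],[0,0,0],0],[[0,0,0],[0,0,0],0],[[0,0,0],[0,0,0],0],[[0,0,0],[0,0,0],0],[[0,0,0],[0,0,0],0]]'
```

```text
time: 17.1
tool_pos: [0.4904, 0.0561, 0.1142]
tool_rot: [-0.0, 0.999, -0.049, 0.001]
contact_force: [0.5, 0.5, 0.3]
gripper_width: 0.999
grasp_force: 0.0
time: 17.9
tool_pos: [0.4897, 0.0563, 0.1132]
tool_rot: [0.0, 0.999, -0.049, -0.0]
contact_force: [-0.0, 0.1, -0.0]
gripper_width: 0.002
grasp_force: 0.0
```

The gripper shut on nothing; look before doing anything else.

Run:
```python
from h import *
print(manip.state())
im,d=manip.grab_frame("wrist"); im2,d2=manip.grab_frame("side")
crop=cv2.resize(im2[200:320,170:310],(512,440),interpolation=cv2.INTER_CUBIC)
out=np.vstack([cv2.resize(im,(384,288)),cv2.resize(crop,(384,310))]); cv2.imwrite("pics/w9.png",out[:,:,::-1])
```

```text
{'time': 17.9, 'joint_pos': array([-3.66321665e-02, -1.71900325e-01,  2.02061916e+00, -3.41007731e-05,
        1.29298189e+00,  1.63133335e+00]), 'joint_vel': array([-0.00090661,  0.00101463, -0.00107311,  0.00106872,  0.00018271,
        0.00012966]), 'joint_efforts': array([ 2.42426642e-03, -2.71884030e+01, -3.47057748e+01,  2.90724456e-04,
        5.13442210e-04,  2.20111076e-07]), 'tool_pos': array([0.48966205, 0.05629503, 0.11315652]), 'tool_rot': array([ 1.70410321e-05,  9.98820226e-01, -4.85608125e-02, -5.38348342e-05]), 'contact_force': array([-0.03399029,  0.05391841, -0.02049014]), 'ft_torque': array([ 0.03170321, -0.06231313,  0.0034699 ]), 'grasp_force': 0.0, 'gripper_width': 0.0015363460907714833}
```

View pics/w9.png

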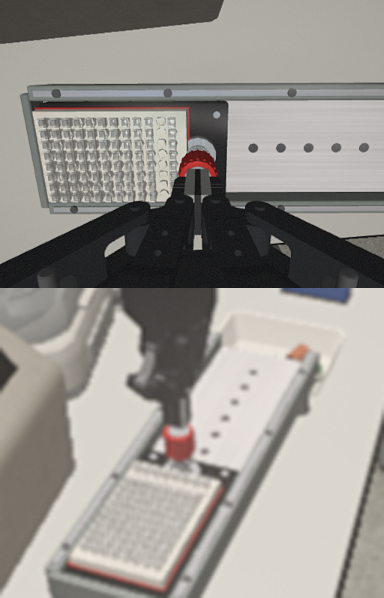

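The picture shows the shut fingers at (198,180) with the knob still whole below/beside them; measure it.

Run:
```python
from h import *
p,r=pose()
for n in("wrist","side"):
    c=cam(n); im,d=manip.grab_frame(n); P=cloud(n,d,c)
    H=cv2.cvtColor(im,cv2.COLOR_RGB2HSV).astype(int)
    near=(abs(P[...,0]-.489)<.03)&(abs(P[...,1]-.056)<.03)&(d>0)
    red=((H[...,0]<8)|(H[...,0]>172))&(H[...,1]>130)&near&(P[...,2]>.08)
    q=P[red];print(n,"red",len(q),np.percentile(q,[1,25,50,75,99],axis=0).round(4).tolist())
    g=near&(H[...,1]<80)&(P[...,2]>.083)
    q=P[g];print("grey",len(q),np.percentile(q,[1,25,50,75,99],axis=0).round(4).tolist())
    if n=="wrist":
        v,u=np.nonzero(near); s=np.s_[v.min():v.max():8,240:290:8]
        print((P[...,2][s]*1000).round().astype(int)); print((P[...,0][s]*1000).round().astype(int)); print(red[s].astype(int), v.min())
```

```text
wrist red 1094 [[0.4894, 0.0432, 0.09], [0.4955, 0.0489, 0.1007], [0.4982, 0.0553, 0.1092], [0.5001, 0.0618, 0.112], [0.5016, 0.0689, 0.1137]]
grey 25338 [[0.4796, 0.0269, 0.1293], [0.4991, 0.0441, 0.1743], [0.5021, 0.0557, 0.1934], [0.5063, 0.0658, 0.2059], [0.5102, 0.0851, 0.2171]]
[[ 72  71  57  57  56  57  59]
 [ 71  72  55  56  55  56  56]
 [ 72  72  56  55  56  56  55]
 [ 73  71  58  57  56  58  57]
 [ 72  72  65  64  65  57  57]
 [ 71  71  64  65  65  64  56]
 [ 71  71  93  95  93  63  57]
 [ 71 101 105 108 107 100  58]
 [ 90 110 112 112 112 110  56]
 [103 113 125 124 126 112 103]
 [112 134 134 134 134 112 112]
 [134 142 142 142 143 133 133]
 [141 150 149 149 149 149 140]
 [147 155 155 156 156 156 147]
 [166 163 164 158 163 162 166]
 [168 169 167 158 168 169 168]
 [173 174 170 157 172 173 172]
 [177 177 166 158 172 178 177]
 [188 187 167 158 168 189 189]
 [192 188 167 157 168 189 192]
 [195 188 167   1 168 190 195]
 [199 188 167   1 168 262 198]
 [201 188 170   1 171 190 200]
 [201 196 196 195 194 195 202]
 [201 198 199 199 199 200 203]
 [202 201 201 201 201 202 202]
 [205 204
[... 1062 characters left out ...]
 0 0 0]
 [0 0 0 0 0 0 0]
 [0 0 1 1 1 0 0]
 [0 1 1 1 1 1 0]
 [1 1 1 1 1 1 0]
 [1 1 0 0 0 1 1]
 [1 0 0 0 0 0 1]
 [0 0 0 0 0 0 0]
 [0 0 0 0 0 0 0]
 [0 0 0 0 0 0 0]
 [0 0 0 0 0 0 0]
 [0 0 0 0 0 0 0]
 [0 0 0 0 0 0 0]
 [0 0 0 0 0 0 0]
 [0 0 0 0 0 0 0]
 [0 0 0 0 0 0 0]
 [0 0 0 0 0 0 0]
 [0 0 0 0 0 0 0]
 [0 0 0 0 0 0 0]
 [0 0 0 0 0 0 0]
 [0 0 0 0 0 0 0]
 [0 0 0 0 0 0 0]
 [0 0 0 0 0 0 0]
 [0 0 0 0 0 0 0]
 [0 0 0 0 0 0 0]] 154
side red 32 [[0.4791, 0.0566, 0.0956], [0.4833, 0.063, 0.1087], [0.4914, 0.0669, 0.1113], [0.4958, 0.0676, 0.1138], [0.5004, 0.0698, 0.1158]]
grey 811 [[0.4596, 0.0336, 0.0836], [0.469, 0.0633, 0.1707], [0.4789, 0.0732, 0.2197], [0.4854, 0.0811, 0.293], [0.5182, 0.0858, 0.3251]]
```

The shut fingertips appear to end at z≈0.12, above the knob, rather than the stated 25 mm ahead of the TCP. Lift and measure the tip in free air.

```bash
python3 -m inch '[[[0,0,-0.02],[0,0,0],0],[[0,0,-0.02],[0,0,0],0],[[0,0,-0.02],[0,0,0],0],[[0,0,0],[0,0,0],0],[[0,0,0],[0,0,0],0]]'
python3 - <<'E'
from h import *
p,r=pose(); c=cam("wrist"); print("cam in tool",r.inv().apply(-c[1].T@c[2]-p).round(4))
im,d=manip.grab_frame("wrist"); cv2.imwrite("pics/w10.png",im[:,:,::-1]); P=cloud("wrist",d,c)
T=r.inv().apply((P-p).reshape(-1,3)).reshape(P.shape)*1000
H=cv2.cvtColor(im,cv2.COLOR_RGB2HSV)
for v in range(150,280,4): print(v,T[v,250:282:6,2].round().astype(int),T[v,250:282:6,0].round().astype(int),im[v,264])
E
```

```text
time: 18.6
tool_pos: [0.4898, 0.0563, 0.1731]
tool_rot: [0.0, 0.999, -0.049, 0.0]
contact_force: [-0.3, 0.3, -0.5]
gripper_width: -0.004
grasp_force: 0.0
cam in tool [ 0.0657 -0.0002 -0.149 ]
150 [102 117 116 116 117 116] [27 25 25 25 25 25] [76 76 75]
154 [102 116 117 117 118 115] [24 22 22 22 22 22] [77 76 74]
158 [103 116 117 116 116 116] [21 18 18 18 19 19] [79 78 78]
162 [102 117 117 118 117 117] [18 15 15 15 15 15] [74 72 71]
166 [102 112 109 109 116 117] [15 13 13 13 12 12] [161 166 176]
170 [102 110 110 108 109 116] [12 10 10 10 10  8] [153 158 163]
174 [103 110 103 105 108 113] [8 6 8 8 7 6] [133 133 137]
178 [103  83  79  80 109 110] [ 5 10 11 10  3  3] [83 40 35]
182 [101  66  66  69  75 109] [ 2 11 11 10  9  0] [135  43  42]
186 [72 61 61 62 63 78] [6 9 9 9 9 5] [188  58  55]
190 [61 60 60 60 61 65] [7 7 7 7 7 6] [133 145 146]
194 [60 60 60 61 61 61] [4 4 4 4 4 4] [157 159 161]
198 [60 60 59 60 60 60] [1 1 2 1 1 1] [154 157 159]
202 [61 60 60 60 60 61] [-2 -1 -1 -2 -1 -2] [153 154 156]
206 [60 59 60 60 60 61] [-4 -4 -4 -4 -4 -5] [154 157 157]
210 [60 60 59 59 59 63] [-7 -
[... 407 characters left out ...]
0  11  10  10 -47] [20 19 19]
238 [-26 -25 -25 -24 -25 -17] [11 10 10 10 10  7] [19 13 22]
242 [-29 -28 -28 -30 -29 -19] [10 10 10 11 10  6] [22 17 18]
246 [-33 -32 -33 -33 -33 -32] [10 10 11 10 10 10] [20 22 16]
250 [-37 -37 -35 -36 -37 -36] [11 11 10 10 11 10] [27 24 23]
254 [-39 -40 -39 -39 -39 -41] [10 11 10 10 10 11] [18 17 25]
258 [-43 -43 -43 -43 -43 -42] [11 11 11 11 11 10] [28 25 27]
262 [-47 -44 -45 -44 -48 -47] [11 10 10 10 12 11] [47 45 45]
266 [-50 -50 -44 -44 -49 -50] [11 11  8  8 11 11] [51 52 51]
270 [-53 -53 -45 -44 -53 -53] [11 11  7  6 11 11] [57 54 55]
274 [-56 -55 -44 -45 -56 -57] [12 11  5  5 12 12] [51 51 50]
278 [-57 -55 -43 -46 -58 -58] [11 10  3  4 11 12] [52 50 47]
```

View pics/w10.png

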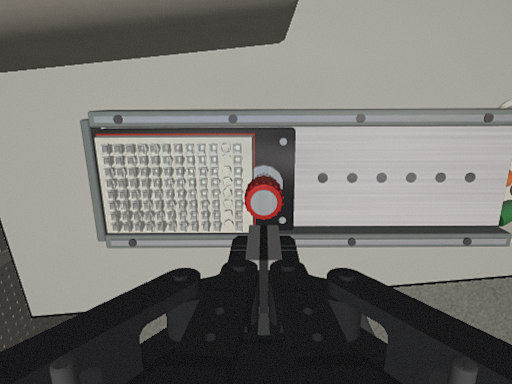

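The shut fingertips (265,228) really end about 11 mm short of the reported TCP, so the grasp was 36 mm too high. Knob at (263,203) is intact. Open, and go down to TCP z≈0.076, which puts the tips at about 0.087.

```bash
python3 -m inch '[[[0,0,0],[0,0,0],1],[[0,0,0],[0,0,0],1],[[0,0,0],[0,0,0],1],[[0,0,0],[0,0,0],1],[[0,0,0],[0,0,0],1],[[0,0,0],[0,0,0],1],[[0,0,0],[0,0,0],1]]'; python3 -m inch '[[[-0.001,0,0.025],[0,0,0],1],[[0,0,0.025],[0,0,0],1],[[0,0,0.02],[0,0,0],1],[[0,0,0.015],[0,0,0],1],[[0,0,0.008],[0,0,0],1],[[0,0,0.004],[0,0,0],1],[[0,0,0],[0,0,0],1],[[0,0,0],[0,0,0],1]]'
```

```text
time: 19.35
tool_pos: [0.4897, 0.0563, 0.1733]
tool_rot: [-0.0, 0.999, -0.049, 0.0]
contact_force: [0.5, 0.1, 0.9]
gripper_width: 0.999
grasp_force: 0.0
time: 20.15
tool_pos: [0.4895, 0.0564, 0.0772]
tool_rot: [-0.0, 0.999, -0.049, 0.001]
contact_force: [0.0, 0.6, -0.5]
gripper_width: 0.999
grasp_force: 0.0
```

```bash
python3 -m inch '[[[0,0,0],[0,0,0],0],[[0,0,0],[0,0,0],0],[[0,0,0],[0,0,0],0],[[0,0,0],[0,0,0],0],[[0,0,0],[0,0,0],0],[[0,0,0],[0,0,0],0],[[0,0,0],[0,0,0],0]]'
```

```text
time: 20.85
tool_pos: [0.4888, 0.0563, 0.0766]
tool_rot: [0.0, 0.999, -0.049, 0.0]
contact_force: [-2.3, 1.1, 4.2]
gripper_width: 0.286
grasp_force: 58.8
```

Gripped. Pull up.

```bash
python3 -m inch '[[[0,0,-0.003],[0,0,0],0],[[0,0,-0.003],[0,0,0],0],[[0,0,-0.003],[0,0,0],0],[[0,0,-0.003],[0,0,0],0],[[0,0,-0.002],[0,0,0],0],[[0,0,-0.001],[0,0,0],0],[[0,0,0],[0,0,0],0],[[0,0,0],[0,0,0],0]]'
python3 - <<'E'
from h import *
c=cam("side"); im,d=manip.grab_frame("side"); P=cloud("side",d,c); H=cv2.cvtColor(im,cv2.COLOR_RGB2HSV).astype(int)
m=((H[...,0]<8)|(H[...,0]>172))&(H[...,1]>130)&(abs(P[...,0]-.489)<.03)&(abs(P[...,1]-.056)<.03)&(P[...,2]>.08)
print(m.sum(),np.percentile(P[m],[2,50,98],axis=0).round(3).tolist() if m.any() else 0)
c=cam("wrist"); im,d=manip.grab_frame("wrist"); P=cloud("wrist",d,c); H=cv2.cvtColor(im,cv2.COLOR_RGB2HSV).astype(int)
m=((H[...,0]<8)|(H[...,0]>172))&(H[...,1]>110)&(abs(P[...,0]-.489)<.03)&(abs(P[...,1]-.056)<.03)&(P[...,2]>.08)
print(m.sum(),np.percentile(P[m],[2,50,98],axis=0).round(3).tolist() if m.any() else 0)
cv2.imwrite("pics/w11.png",im[:,:,::-1]); print(manip.state()["contact_force"])
n=[o for o in manip.look_for("side","pusher_grip")[:1]]; print(n)
E
```

```text
time: 21.65
tool_pos: [0.4887, 0.0563, 0.0897]
tool_rot: [-0.0, 0.999, -0.049, 0.0]
contact_force: [7.0, 0.2, -10.0]
gripper_width: 0.29
grasp_force: 59.3
11 [[0.477, 0.051, 0.122], [0.479, 0.06, 0.126], [0.482, 0.063, 0.129]]
2599 [[0.478, 0.045, 0.103], [0.497, 0.056, 0.124], [0.501, 0.068, 0.126]]
[  7.32948627   0.11553953 -10.67601895]
[{'point': [0.4472, -0.3361, 0.039], 'score': 0.87}]
```

About 13 mm drawn, with the spring force as expected; raise another 1.5 mm for margin and view.

```bash
python3 -m inch '[[[0,0,-0.001],[0,0,0],0],[[0,0,-0.0005],[0,0,0],0],[[0,0,0],[0,0,0],0],[[0,0,0],[0,0,0],0],[[0,0,0],[0,0,0],0],[[0,0,0],[0,0,0],0]]'
python3 - <<'E'
from h import *
c=cam("wrist"); im,d=manip.grab_frame("wrist"); P=cloud("wrist",d,c); H=cv2.cvtColor(im,cv2.COLOR_RGB2HSV).astype(int)
m=((H[...,0]<8)|(H[...,0]>172))&(H[...,1]>110)&(abs(P[...,0]-.489)<.03)&(abs(P[...,1]-.056)<.03)&(P[...,2]>.08)
print(m.sum(),np.percentile(P[m],[2,50,98],axis=0).round(4).tolist())
E
```

```text
time: 22.4
tool_pos: [0.4887, 0.0563, 0.0911]
tool_rot: [-0.0, 0.999, -0.049, 0.0]
contact_force: [6.9, -0.9, -10.3]
gripper_width: 0.283
grasp_force: 59.3
2600 [[0.4776, 0.0445, 0.1046], [0.4972, 0.0557, 0.1255], [0.5015, 0.0681, 0.1278]]
```

```bash
python3 -c "
from h import *
print(manip.job_done())"
```

```text
the job is handed in; nothing more can be done
None
```

I handed the job in at about 22 s (no verdict came back): all four stoppers lie in the tray, the pusher stands upright and released on the bench, and the gripper is holding the index pin up about 14.5 mm of its 15 mm; my first close on the knob was too high and shut on nothing, so I regripped it lower.

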